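# Push a game board under the spring clip

### The arm

A 6-joint arm with a two-finger parallel gripper is mounted at the origin on the work surface. World frame = base frame: x ahead of the robot, y to its left, z up, the work surface at z = 0. Lengths are in m, angles in rad, forces in N, time in s.
With the tool pointing down it reaches from about 0.25 to 0.775 m from the base axis. Payload 4 kg.
Tool frame: the origin (TCP) lies midway between the tips of the shut fingers; the grasp point (between the pads) lies 19 mm behind it; z points along the fingers, y is the direction in which the jaws open and shut (so a half turn about z gives the same grasp; the last joint's range is limited). The gripper opens to 94 mm and grips with 3 to 60 N. Pads are 16 mm wide; open, the fingers measure 119 mm over their backs; the gripper's body (75 mm by 177 mm) begins 78 mm behind the grasp point.
Start: joints at [-1.417, 0.087, 1.371, -0, 1.684, -0.103], TCP at [0.14, -0.532, 0.206] pointing down, gripper open.
Joint ranges: [-3.1, 3.1], [-0.76, 2.03], [0.27, 2.55], [-1.08, 4.22], [0.17, 2.65], [-2.57, 2.57]. Speed limits (rad/s): [2.79, 2.79, 3.14, 3.14, 3.14, 3.14].

### API

Orientations are given as [roll, pitch, yaw] about the fixed x, y, z axes, in that order (R = Rz(yaw) Ry(pitch) Rx(roll)).
In Python, from bench import robot gives the robot as it stands.
- The arm moves only by the tool drive_tool, never from a script. Its argument "series" is a list that holds one entry, the list of rows, each a list of 7 numbers: the turn, a rotation vector about the tool's x, y, z in rad, then the shift along the tool's x, y, z in cm, then the opening in per cent of the stroke, from 0 (shut) to 100 (fully open). In form: [[[rx, ry, rz, tx, ty, tz, fingers], ...]]. A call has 1 to 20 rows; each row is the pose to reach, as a shift and turn from the pose measured when the call began, along the tool's axes at that moment; what a row does not reach only later rows make up. A row lasts 1/10 s, in which the tool goes at most 50 mm and 8.59 degrees, less where a joint would pass 70% of its speed; a pose out of reach is approached as far as the arm can. A call with a gripper value outside its range is refused whole. The fingers move at their own pace and stop on an object; the grip force is fixed at half the most. Time passes only in rows, so rows that repeat a pose let the fingers close. It gives the time, the measured TCP pose, the force and the opening at its end, in the units of the state.
- robot.get_obs(): the state, without advancing time (a new reading comes with each control period).
- robot.snapshot(name): name is "side" or "top"; returns a dict with "img" (400x640x3 uint8, blue, green, red), "depth" (400x640 float32, m along the optical axis (not along the pixel's ray), 0 where there is no reading), "vertical_fov" (degrees; the focal length in pixels is half the picture's height over the tangent of half this angle, whatever the lens; pixels are square), "cx", "cy" (the principal point, pixels), "rvec" (rotation vector, rad) and "tvec" (3), from world to camera coordinates, as OpenCV has them. Camera axes: x right, y down, z forward; pixel columns grow to the right and rows downward; lengths in m; the calibration is good to about 2 mm. A picture is of the moment at which its call begins.
- robot.close_job(): hands the job in, once; it reports no verdict.
The state is a dict: "time": time; "joint_positions": joint angles; "qvel": joint speeds; "joint_torque": joint torques, N m; "tool_pos": TCP position; "ee_rot": TCP orientation; "wrist_force": force on the tool from outside, world axes, zero at the start; "wrist_torque": the same for the moment, N m; "width": finger opening in m.
Only numpy, scipy, OpenCV 4.12 (cv2) and the standard library are available. Lean on these libraries where they do the work, as an engineer would, in place of code of your own. Each camera call takes 0.05 s, during which the arm holds its last target.

### The job

Load the small game board into the fixture on the turntable: with one fingertip hold down the wide tail plate of the spring clip so that its nose stands open, and meanwhile with the other fingertip push the board along its channel, under the nose, all the way to the end stop. Only when the board is home let the clip's tail come up so that the nose clamps the board, then draw the hand clear. Push the board only, never lift or tip it, and leave the parts and tools lying about where they are.

Things in the scene. Friction and masses are not known exactly. Their poses are not given: they have to be found in the camera images.
- turntable: Locked turntable (cannot turn): grey disc 240 mm across, its top 32 mm above the bench, carrying a dark metal fixture. Origin on the bench under its centre, z up, x = the direction to push the board, y to the left of that. Below, (x, y) in mm are in this frame and heights are above the bench. The bed spans x -84 to 76, y -56 to 22. Nothing on the fixture stands above 72 mm.
- channel (a point): Middle of the rear end of the channel floor, (-76, -25), 42 mm high. The channel runs along x, 47 mm wide between two rails (4 mm wide, 5 mm high, x -76 to 60), open at the rear (-x).
- stop (a point): Foot of the middle of the end stop's face, (60, -25), 42 mm high. The stop is a bar 10 mm high across the channel's end.
- board: Small game board on a flat grey carrier, 64 (x) x 44 (y) x 6 mm, about 60 g, loose in the channel. Origin: centre of its underside, x towards its front edge. Chips stand on its rear half; the front 28 mm is bare. It starts 6 to 28 mm short of the clip's nose. Home: front edge at the end stop, origin at (28, -25), which is 30 to 52 mm from its start.
- board_rear (a point): Middle of the board's rear face: 32 mm behind the board's origin, 8 mm above its underside. A black connector strip (8 x 40 mm) flush with the rear end makes this face 16 mm tall; push it at any height.
- clip (a joint): Angle of the steel spring clip, a see-saw beside the channel: 0 at rest, nose down; grows as the tail is pressed down; stop at 0.34. Up to 0.12 the nose blocks the board; properly open is above 0.16, best 0.2 to 0.3. Clamping the board it rests at about 0.11. It springs back when let go. Force on the tail's middle: 2.5 N to start, 6 N at 0.3.
- clip_hinge (a point): Point (0, 14), 48 mm high, on the clip's hinge rod, which is 7 mm thick and runs along x from -76 to 55 between two lugs 53 mm high.
- clip_tail (a point): Middle of the top face of the clip's tail plate (moves with it): at rest (-30, 41), 57 mm high. Plate x -73 to 13, y 16 to 65; at rest it rises outwards by 0.2 rad; at joint 0.2 it is level, 51 mm high; at 0.3 its middle is 48 mm high. A fingertip pressing it can slide along x, together with a fingertip behind the board (40 to 85 mm apart across the channel; 65 suits).
- clip_nose (a point): Middle of the underside of the clip's nose pad (moves with it): at rest (44, -21), 2 mm above the channel floor; at joint 0.25 about 11 mm above it. The pad is 16 mm along x (36 to 52), 8 mm along y.
- regulator_a: bystander: black ceramic voltage regulator, 22 x 18 x 7 mm, lying on the disc right of the fixture (-y); origin under its centre
- regulator_b: bystander: the same part, lying on the bench to the left
- knob: bystander: aluminium knob 28 mm across, 18 mm high, standing on the disc left of the clip's tail (+y); origin under its centre
- extractor: bystander: yellow plastic pin extractor, 120 mm long, 14 mm high, on the bench to the right
- trackball_ring: bystander: chrome trackball ring, 86 mm across, 9 mm high, on the bench to the left
- screw_dish: bystander: steel screw dish 70 mm across, 22 mm high, on the bench to the right
- screwdriver: bystander: screwdriver lying on the bench beyond the turntable
Mind the look-alikes: they are no part of the job. Several things have the shape of the turntable; the one meant has the colours described above.

How it is judged:
On the way, in this order (a step that is already met when the one before it is completed fails the run):
1. a fingertip holds the clip open (joint above 0.16) while the board is still short of the nose (value of joint clip above 0.16 rad and contact force between the fingers and clip above 0.3 N and x of board in the frame of turntable below 0.0055 m), for 0.1 s.
2. with the clip still held open, a finger pushes the board in beneath the nose (value of joint clip above 0.16 rad and contact force between the fingers and clip above 0.3 N and x of board in the frame of turntable between 0.008 and 0.0225 m and contact force between the fingers and board above 0.03 N).
3. the board reaches the end stop (within 4 mm) with the clip still held open (value of joint clip above 0.16 rad and contact force between the fingers and clip above 0.3 N and x of board in the frame of turntable above 0.024 m), for 0.1 s.
At the end, for the whole second after the job is handed in: The board lies flat in its channel with its front edge within 4 mm of the end stop, at rest, and the released clip's nose clamps it (clip joint 0.08 to 0.145, more than 1 N on the board) (x of board in the frame of turntable between 0.024 and 0.031 m and y of board in the frame of turntable between -0.029 and -0.021 m and z of board in the frame of turntable between 0.04 and 0.044 m and angle between board's own z axis and vertical below 0.06 rad and value of joint clip between 0.08 and 0.145 rad and contact force between clip and board above 1 N and linear speed of board below 0.01 m/s); the robot touches nothing.
It fails at once if the board is lifted more than 8 mm off the channel floor (z of board in the frame of turntable above 0.05 m).
It fails at once if the board is tipped by more than 0.25 rad (angle between board's own z axis and vertical above 0.25 rad).
It fails at once if a bystander (regulators, knob, extractor, ring, dish, screwdriver) is moved by more than 20 mm (distance of any of regulator_a, regulator_b, knob, extractor, trackball_ring, screw_dish, screwdriver from where it was at the start of the episode above 0.02 m).
It also fails if it takes over 38 s, if anything falls off the work surface, if the arm or the gripper's body presses on something with over 40 N, if the wrist force passes 120 N, or if a joint passes its speed limit or range.

## Working session

There is one attempt and no reset: what is moved stays moved. The work goes in short steps, Python scripts to look and compute and a tool call to move; the robot and the scene stay as the last step left them, time stands still between calls to the robot, and variables do not carry over. Pictures are saved under pics/ and viewed, and the job is handed in when it is done.

Besides the shell and the picture viewer there is one more tool, called after "Request:" by a JSON object that holds its "name" and its "arguments", one argument or row to a line. drive_tool: Moves the arm, as the interface text tells. Its arguments: {"type":"object","properties":{"series":{"type":"array","items":{"type":"array","items":{"type":"array","items":{"type":"number"}}}}},"required":["series"]}

```bash
ls; mkdir -p pics
cat > h.py <<'E'
import numpy as np, cv2
from bench import robot
def snap(n):
    s=robot.snapshot(n); f=200/np.tan(np.radians(s['vertical_fov'])/2)
    s['K']=np.array([[f,0,s['cx']],[0,f,s['cy']],[0,0,1]]); s['R']=cv2.Rodrigues(np.array(s['rvec'],float))[0]; s['t']=np.array(s['tvec'],float).ravel(); return s
def plane(s,u,v,z):
    d=s['R'].T@np.linalg.inv(s['K'])@np.array([u,v,1.]); c=-s['R'].T@s['t']; return c+d*(z-c[2])/d[2]
def pt(s,u,v):
    d=s['depth'][int(v),int(u)]; p=np.linalg.inv(s['K'])@np.array([u,v,1.])*d; return s['R'].T@(p-s['t'])
def proj(s,P):
    p=(s['R']@np.atleast_2d(P).T).T+s['t']; q=(s['K']@p.T).T; return q[:,:2]/q[:,2:]
E
python3 - <<'E'
from h import *
o=robot.get_obs(); print(o)
import pickle
for n in('side','top'):
    s=snap(n); cv2.imwrite(f'pics/{n}0.png',s['img']); pickle.dump(s,open(n+'0.pkl','wb')); print(n,s['K'],-s['R'].T@s['t'])
E
```

```text
pics
{'time': 0.0, 'joint_positions': array([-1.41706059e+00,  8.79462617e-02,  1.37224407e+00, -4.43295215e-05,
        1.68361833e+00, -1.03063709e-01]), 'qvel': array([-0.00053939,  0.00044552,  0.00041718,  0.00017825,  0.00030249,
        0.00102507]), 'joint_torque': array([-1.43101270e-04, -3.40188861e+01, -3.02422822e+01,  7.16705387e-02,
        3.30905488e-02, -1.87378878e-04]), 'tool_pos': array([ 0.13960646, -0.53141066,  0.20431414]), 'ee_rot': array([-3.13938387e+00, -1.84161432e-04,  2.56794297e-01]), 'wrist_force': array([ 0.05442633, -0.02133201,  0.84816636]), 'wrist_torque': array([-0.04560422, -0.04110063, -0.04492406]), 'width': 0.09393860368262864}
side [[375.72663537   0.         323.38995798]
 [  0.         375.72663537 202.24749429]
 [  0.           0.           1.        ]] [ 0.50437232 -1.01616918  0.652584  ]
top [[515.84532937   0.         325.63937497]
 [  0.         515.84532937 206.29696068]
 [  0.           0.           1.        ]] [ 0.28565779 -0.02492449  1.2814823 ]
```

View pics/top0.png

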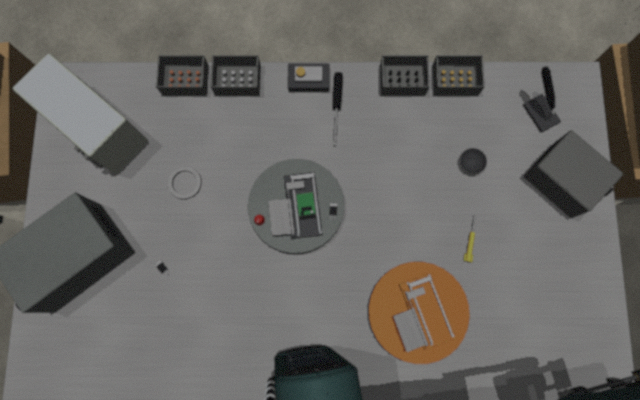

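View pics/side0.png

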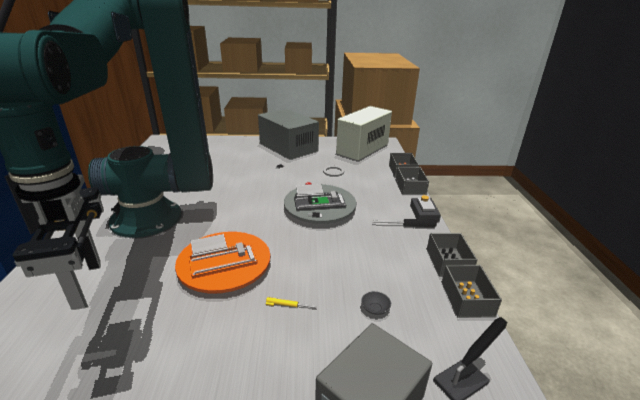

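Two turntable-shaped things in the top view: a grey disc at (296,206) with a dark fixture and green board, and an orange disc at (418,312) with a light fixture and no board. The grey one fits the description. I'll confirm it in an enlarged crop.

Run:
```python
from h import *
import pickle
s=pickle.load(open('top0.pkl','rb'))
c=s['img'][150:262,236:356]; cv2.imwrite('pics/crop0.png',cv2.resize(c,None,fx=5,fy=5,interpolation=cv2.INTER_CUBIC))
# disc
hsv=cv2.cvtColor(s['img'],cv2.COLOR_BGR2HSV)
D=s['depth']; H=np.zeros(D.shape)
v,u=np.mgrid[0:400,0:640]
P=np.stack([u,v,np.ones_like(u)],-1)@np.linalg.inv(s['K']).T*D[...,None]
W=(P-s['t'])@s['R']
m=(W[...,2]>.02)&(W[...,2]<.12)&(u>236)&(u<356)&(v>150)&(v<262)
m=m.astype(np.uint8)
cs,_=cv2.findContours(m,cv2.RETR_EXTERNAL,cv2.CHAIN_APPROX_NONE); k=max(cs,key=cv2.contourArea)
for z in(.032,):
    p=np.array([plane(s,a[0][0],a[0][1],z)[:2] for a in k],np.float32); print(cv2.minEnclosingCircle(p), cv2.fitEllipse(p))
np.save('W.npy',W)
d=W[160:255,245:350,2]; print(np.percentile(d,[5,25,50,75,95,100]))
g=cv2.inRange(hsv,(40,80,40),(85,255,255)); g[:150]=0;g[262:]=0
gs=np.argwhere(g)[:,::-1]; print(len(gs),cv2.minAreaRect(gs.astype(np.float32)))
```

```text
((0.5451606512069702, 0.05915847793221474), 0.1201501414179802) ((0.5453742742538452, 0.058584947139024734), (0.23614832758903503, 0.23749187588691711), 110.46819305419922)
[-0.00308445  0.00266116  0.03155453  0.0402681   0.05628804  1.2814823 ]
305 ((305.4923400878906, 203.93849182128906), (21.83011245727539, 16.124513626098633), 82.87498474121094)
```

View pics/crop0.png

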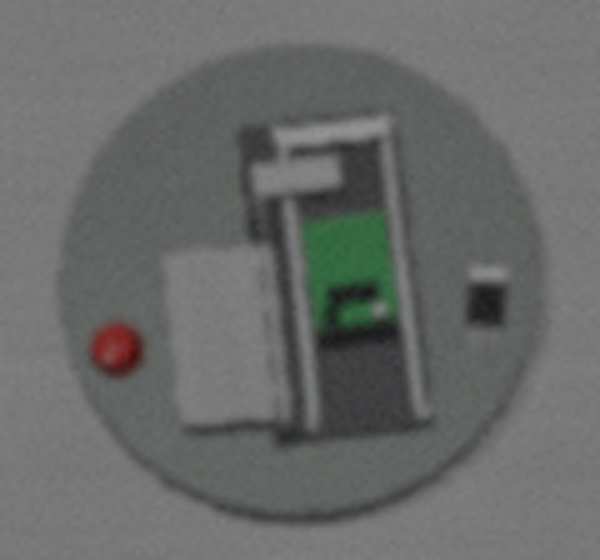

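Run:
```python
from h import *
import pickle
s=pickle.load(open('top0.pkl','rb'))
g=cv2.cvtColor(s['img'],cv2.COLOR_BGR2GRAY).astype(float)
g=cv2.GaussianBlur(g,(0,0),.7)
def sub(row,a,b):
    r=g[row,a:b]-g[row,a:b].min(); i=r.argmax()+a
    y0,y1,y2=g[row,i-1:i+2]; return i+.5*(y0-y2)/(y0-2*y1+y2)
L=[];R=[]
for row in range(193,234):
    xl=236+(290+(row-150-40)*5*0.107)/5; xr=236+(392+((row-150)*5-120)*.12)/5
    L.append(plane(s,sub(row,int(xl)-3,int(xl)+4),row,.047)[:2]); R.append(plane(s,sub(row,int(xr)-3,int(xr)+4),row,.047)[:2])
def fit(P):
    vx,vy,x,y=cv2.fitLine(np.array(P,np.float32),cv2.DIST_HUBER,0,.001,.001).ravel()
    if vx<0:vx,vy=-vx,-vy
    return np.arctan2(vy,vx),np.array([x,y])
for P in(L,R):
    a,p=fit(P); print(np.degrees(a),p)
a=(fit(L)[0]+fit(R)[0])/2
C=np.array([.5453,.0588])
Rm=np.array([[np.cos(a),np.sin(a)],[-np.sin(a),np.cos(a)]])
for P in(L,R): print('y',Rm@(fit(P)[1]-C)*1e3)
for nm,cp,z in [('boardfront',(345,215),.048),('boardrear',(362,342),.058),('stop',(335,137),.052),('knob',(116,349),.05),('tail tl',(165,255),.064),('tail br',(282,425),.05),('nose r',(342,172),.05)]:
    print(nm,Rm@(plane(s,236+(cp[0]-2)/5,150+(cp[1]-2)/5,z)[:2]-C)*1e3)
```

```text
7.0994997 [0.5213464  0.05557227]
7.8281274 [0.5173203  0.00381007]
y [-24.16993473  -0.08880626]
y [-34.88584711 -50.88943829]
boardfront [ 24.41196449 -26.75406835]
boardrear [-41.41888582 -27.56327246]
stop [ 63.24890349 -26.64947031]
knob [-27.99393533  91.41721727]
tail tl [12.1404135  61.61974848]
tail br [-75.34026517  15.75202978]
nose r [ 45.68476919 -27.91890311]
```

Confirmed: the grey disc carries the dark fixture with the green board, and its clip is on the left. The rails land at y ≈ 0 and -51, where 0.5 and -50.5 are expected. The fixture yaw is 7.46°, and the board's rear edge is at x ≈ -41. Next I work out the approach in tool axes.

```bash
cat >> h.py <<'E'
from scipy.spatial.transform import Rotation as Ro
C=np.array([.5453,.0588]); A=np.radians(7.46)
def tt(x,y):
    return C+np.array([[np.cos(A),-np.sin(A)],[np.sin(A),np.cos(A)]])@np.array([x,y])/1e3
def inv(p): return np.array([[np.cos(A),np.sin(A)],[-np.sin(A),np.cos(A)]])@(np.array(p)[:2]-C)*1e3
def delta(x,y,z):
    o=robot.get_obs(); R=Ro.from_euler('xyz',o['ee_rot']); T=Ro.from_euler('xyz',[np.pi,0,A])
    d=np.r_[tt(x,y),z/1e3]-o['tool_pos']
    print('t',o['time'],'tt pose',inv(o['tool_pos']).round(1),(o['tool_pos'][2]*1e3).round(1),'F',o['wrist_force'].round(2),'w',round(o['width']*1e3,1),'rpy',o['ee_rot'].round(4))
    print('rot',(R.inv()*T).as_rotvec().round(4),'shift cm',(R.inv().apply(d)*100).round(2))
E
python3 -c "
from h import *
delta(-57,7.5,130)"
```

```text
t 0.1 tt pose [-478.9 -532.6] 204.4 F [-0.11  0.45 -0.59] w 93.9 rpy [-3.1396e+00 -2.0000e-04  2.5680e-01]
rot [-2.000e-03 -1.000e-04  1.266e-01] shift cm [ 48.67 -48.24   7.55]
```

Request:
{"name": "drive_tool", "arguments": {
  "series": [
    [[0, 0, 0.006, 2.0, -2.0, 0, 56], [0, 0, 0.013, 5.0, -5.0, 0, 56], [0, 0, 0.02, 8.0, -8.0, 0, 56], [0, 0, 0.03, 11.0, -11.0, 0, 56], [0, 0, 0.04, 14.0, -14.0, 0, 56], [0, 0, 0.05, 17.0, -17.0, 0, 56], [0, 0, 0.06, 20.0, -20.0, 0, 56], [0, 0, 0.07, 23.0, -23.0, 0, 56], [0, 0, 0.08, 26.0, -26.0, 0, 56], [0, 0, 0.085, 29.0, -29.0, 0, 56], [0, 0, 0.09, 32.0, -32.0, 1, 56], [0, 0, 0.1, 35.0, -35.0, 2, 56], [0, 0, 0.105, 38.0, -38.0, 3, 56], [0, 0, 0.11, 41.0, -41.0, 4, 56], [0, 0, 0.12, 44.0, -44.0, 5, 56], [0, 0, 0.126, 46.7, -46.4, 6, 56], [-0.002, 0, 0.1266, 48.2, -47.8, 7, 56], [-0.002, 0, 0.1266, 48.67, -48.24, 7.5, 56], [-0.002, 0, 0.1266, 48.67, -48.24, 7.5, 56], [-0.002, 0, 0.1266, 48.67, -48.24, 7.5, 56]]
  ]
}}

```text
time: 2.1
tool_pos: [0.4874, 0.058, 0.1306]
ee_rot: [3.141, 0.0, 0.13]
wrist_force: [-0.5, 0.7, 0.4]
width: 0.0526
```

Run:
```python
from h import *
delta(-57,7.5,70)
s=snap('top'); cv2.imwrite('pics/c1.png',cv2.resize(s['img'][140:270,220:370],None,fx=5,fy=5))
s=snap('side'); cv2.imwrite('pics/s1.png',cv2.resize(s['img'][80:240,240:400],None,fx=4,fy=4,interpolation=cv2.INTER_CUBIC))
```

```text
t 2.1 tt pose [-57.5   6.7] 130.6 F [-0.5   0.65  0.44] w 52.6 rpy [3.1411e+00 4.0000e-04 1.2950e-01]
rot [ 0.0005  0.0004 -0.0007] shift cm [ 0.05 -0.08  6.06]
```

View pics/c1.png

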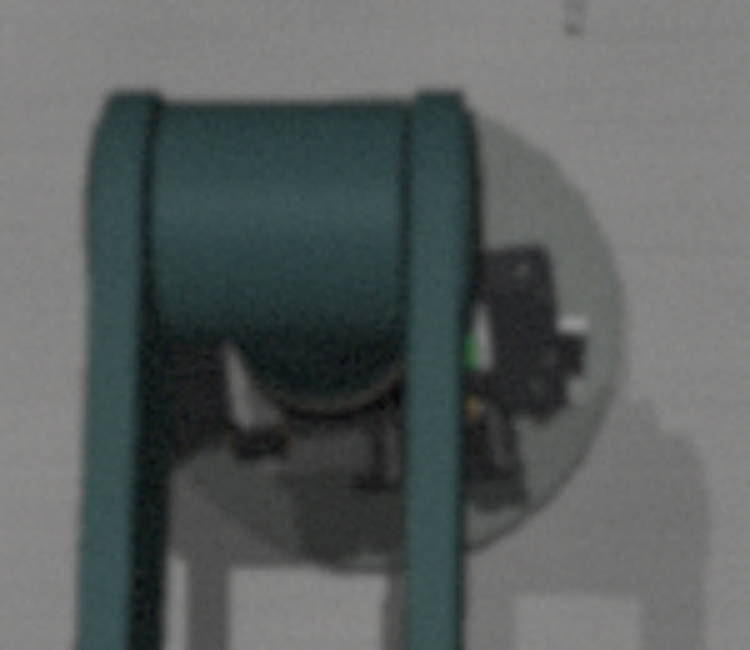

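View pics/s1.png

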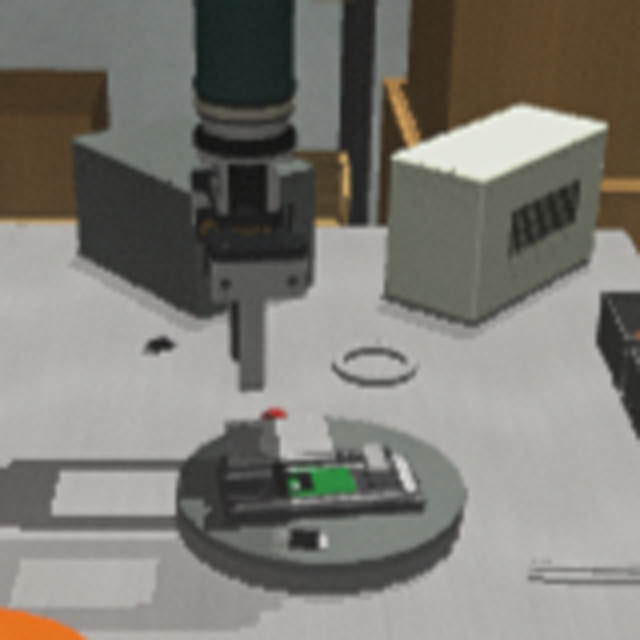

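Request:
{"name": "drive_tool", "arguments": {
  "series": [
    [[0, 0, 0, 0.05, -0.08, 1.5, 56], [0, 0, 0, 0.05, -0.08, 3, 56], [0, 0, 0, 0.05, -0.08, 4.5, 56], [0, 0, 0, 0.05, -0.08, 6.06, 56], [0, 0, 0, 0.05, -0.08, 6.06, 56]]
  ]
}}

```text
time: 2.7
tool_pos: [0.4865, 0.0576, 0.069]
ee_rot: [3.141, 0.003, 0.127]
wrist_force: [-0.9, -0.5, -0.1]
width: 0.0526
```

Run:
```python
from h import *
delta(-57,7.5,49.5)
s=snap('side'); im=cv2.resize(s['img'][150:230,270:370],None,fx=8,fy=8,interpolation=cv2.INTER_CUBIC)
# expected: rear top edge of connector for x=-40.5, fixture corners, finger tip
for P,c in [((-40.5,-45,58),(0,0,255)),((-40.5,-5,58),(0,0,255)),((23.5,-47,48),(0,255,255)),((-76,-50.5,47),(255,0,0)),((60,-50.5,47),(255,0,0)),((-49,-31,70),(255,0,255))]:
    q=proj(s,np.r_[tt(P[0],P[1]),P[2]/1e3])[0]; q=((q-[270,150])*8+4).astype(int); cv2.circle(im,tuple(map(int,q)),4,c,-1)
cv2.imwrite('pics/s2.png',im)
```

```text
t 2.7 tt pose [-58.5   6.5] 69.0 F [-0.86 -0.48 -0.15] w 52.6 rpy [3.1414e+00 2.6000e-03 1.2700e-01]
rot [ 0.0002  0.0026 -0.0032] shift cm [ 0.15 -0.1   1.95]
```

View pics/s2.png

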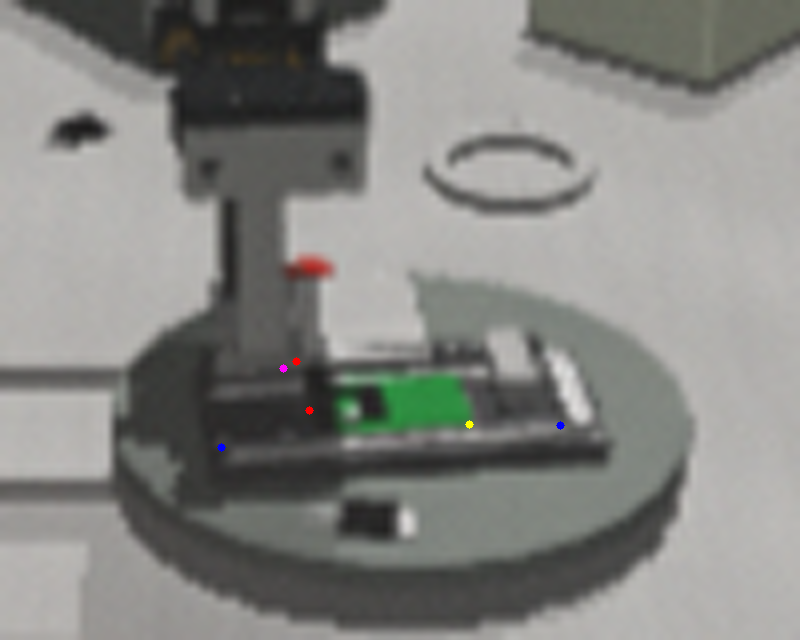

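The side view agrees. The board's front corner is at the predicted pixel (470,425), and the fingertip at (283,368) is behind the connector at about x 300. Next I press the tail.

Request:
{"name": "drive_tool", "arguments": {
  "series": [
    [[0, 0.0026, -0.003, 0.1, -0.1, 0.4, 56], [0, 0.0026, -0.003, 0.15, -0.1, 0.8, 56], [0, 0.0026, -0.003, 0.15, -0.1, 1.2, 56], [0, 0.0026, -0.003, 0.15, -0.1, 1.5, 56], [0, 0.0026, -0.003, 0.15, -0.1, 1.75, 56], [0, 0.0026, -0.003, 0.15, -0.1, 1.9, 56], [0, 0.0026, -0.003, 0.15, -0.1, 1.9, 56], [0, 0.0026, -0.003, 0.15, -0.1, 1.9, 56]]
  ]
}}

```text
time: 3.55
tool_pos: [0.4889, 0.0598, 0.0522]
ee_rot: [-3.141, -0.003, 0.131]
wrist_force: [-2.5, 1.9, 5.7]
width: 0.0523
```

Run:
```python
from h import *
delta(-12,7.5,49.5)
s=snap('side'); im=cv2.resize(s['img'][150:230,270:370],None,fx=8,fy=8,interpolation=cv2.INTER_CUBIC)
cv2.imwrite('pics/s3.png',im)
```

```text
t 3.55 tt pose [-55.8   8.3] 52.2 F [-2.53  1.86  5.65] w 52.3 rpy [-3.1406e+00 -2.9000e-03  1.3060e-01]
rot [-0.001  -0.0029  0.0004] shift cm [4.38 0.08 0.28]
```

View pics/s3.png

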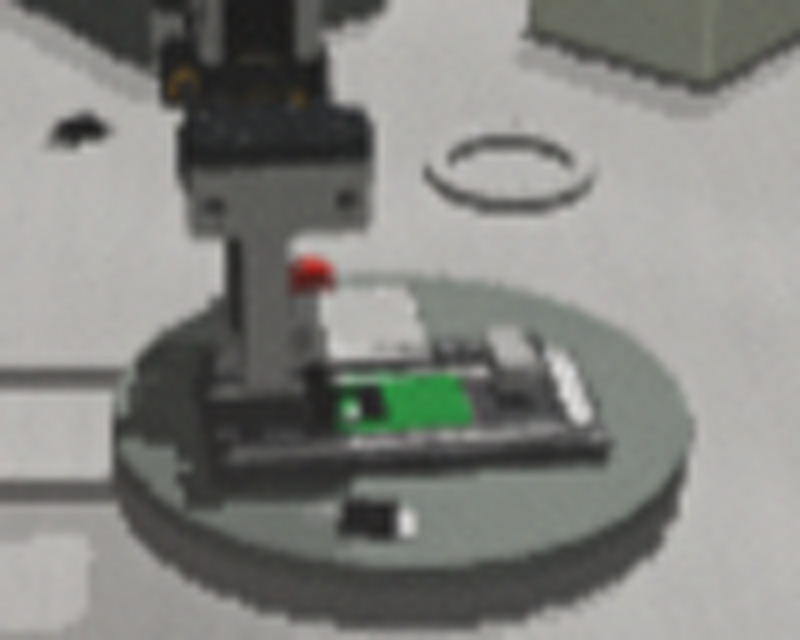

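Request:
{"name": "drive_tool", "arguments": {
  "series": [
    [[-0.001, -0.003, 0, 0, 0.08, 0.2, 56], [-0.001, -0.003, 0, 0, 0.08, 0.4, 56], [-0.001, -0.003, 0, 0, 0.08, 0.5, 56], [-0.001, -0.003, 0, 0, 0.08, 0.5, 56], [-0.001, -0.003, 0, 0, 0.08, 0.5, 56]]
  ]
}}

```text
time: 4.1
tool_pos: [0.489, 0.0601, 0.0485]
ee_rot: [-3.14, -0.0, 0.131]
wrist_force: [-3.4, 2.6, 7.6]
width: 0.0525
```

Run:
```python
from h import *
for i in range(4):
    delta(-12,7.5,49.5); s=snap('side')
im=cv2.resize(s['img'][150:230,270:370],None,fx=8,fy=8,interpolation=cv2.INTER_CUBIC)
cv2.imwrite('pics/s4.png',im)
```

```text
t 4.1 tt pose [-55.6   8.6] 48.5 F [-3.45  2.6   7.61] w 52.5 rpy [-3.1396e+00 -3.0000e-04  1.3110e-01]
rot [-0.002  -0.0003  0.0009] shift cm [ 4.36  0.11 -0.1 ]
t 4.15 tt pose [-55.7   8.6] 48.5 F [-2.69  1.37  7.34] w 52.7 rpy [-3.1396e+00 -3.0000e-04  1.3110e-01]
rot [-0.002  -0.0003  0.0009] shift cm [ 4.37  0.11 -0.09]
t 4.2 tt pose [-55.6   8.6] 48.5 F [-2.96  2.17  8.02] w 52.4 rpy [-3.1396e+00 -3.0000e-04  1.3120e-01]
rot [-0.002  -0.0003  0.001 ] shift cm [ 4.36  0.11 -0.09]
t 4.25 tt pose [-55.6   8.6] 48.6 F [-4.55  2.83  7.81] w 52.4 rpy [-3.1396e+00 -4.0000e-04  1.3110e-01]
rot [-0.002  -0.0004  0.0009] shift cm [ 4.36  0.11 -0.09]
```

View pics/s4.png

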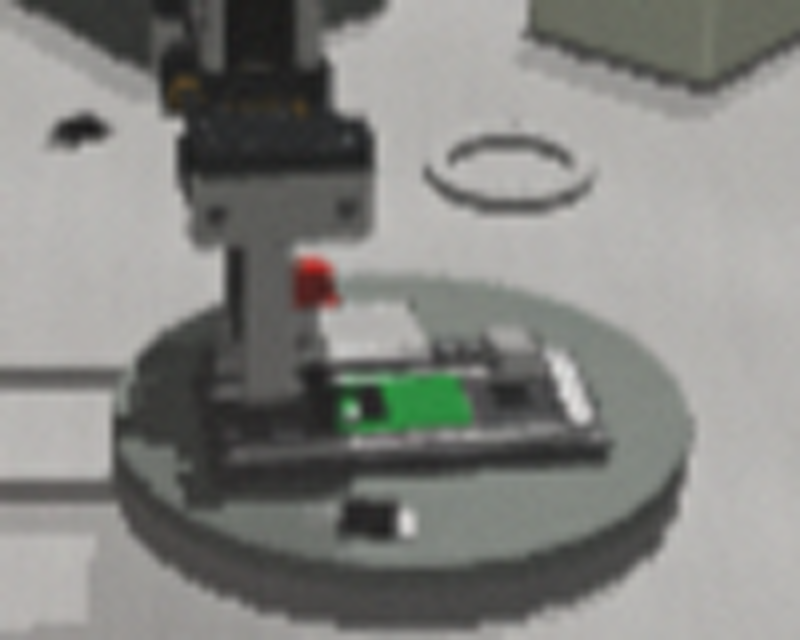

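Request:
{"name": "drive_tool", "arguments": {
  "series": [
    [[0, 0, 0, 0.3, 0.1, 0.12, 56], [0, 0, 0, 0.6, 0.1, 0.12, 56], [0, 0, 0, 0.9, 0.1, 0.12, 56], [0, 0, 0, 1.2, 0.1, 0.12, 56], [0, 0, 0, 1.5, 0.1, 0.12, 56], [0, 0, 0, 1.8, 0.1, 0.12, 56], [0, 0, 0, 2.1, 0.1, 0.12, 56], [0, 0, 0, 2.4, 0.1, 0.12, 56], [0, 0, 0, 2.7, 0.1, 0.12, 56], [0, 0, 0, 2.7, 0.1, 0.12, 56]]
  ]
}}

```text
time: 5.3
tool_pos: [0.5148, 0.0628, 0.0482]
ee_rot: [-3.139, 0.002, 0.132]
wrist_force: [-5.7, -0.2, 7.7]
width: 0.0527
```

Run:
```python
from h import *
delta(-12,7.5,49)
s=snap('side')
im=cv2.resize(s['img'][150:230,270:370],None,fx=8,fy=8,interpolation=cv2.INTER_CUBIC)
cv2.imwrite('pics/s5.png',im)
```

```text
t 5.3 tt pose [-29.7   8. ] 48.2 F [-5.72 -0.22  7.68] w 52.7 rpy [-3.1392e+00  2.4000e-03  1.3190e-01]
rot [-0.0024  0.0024  0.0017] shift cm [ 1.77  0.05 -0.08]
```

View pics/s5.png

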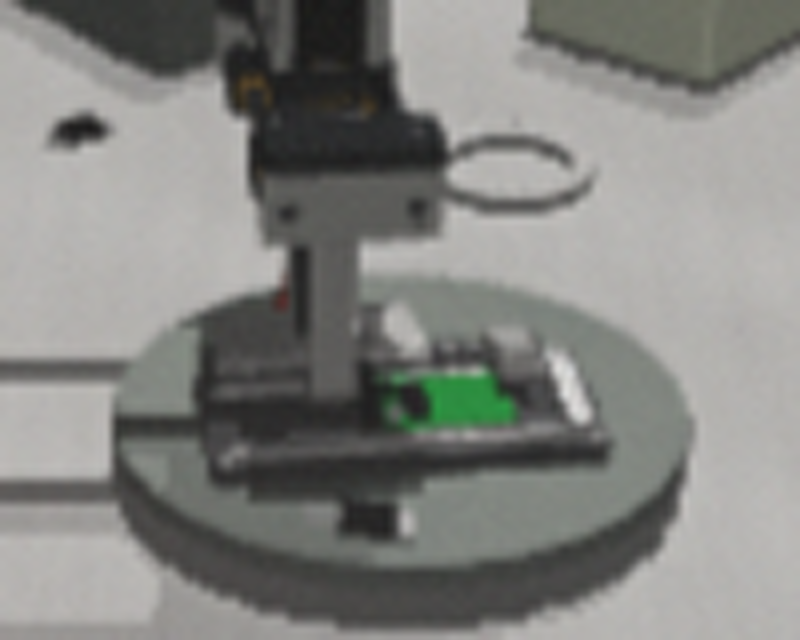

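Request:
{"name": "drive_tool", "arguments": {
  "series": [
    [[0, 0, 0, 0.3, 0.0, 0.07, 56], [0, 0, 0, 0.6, 0.0, 0.07, 56], [0, 0, 0, 0.9, 0.0, 0.07, 56], [0, 0, 0, 1.1, 0.0, 0.07, 56], [0, 0, 0, 1.3, 0.0, 0.07, 56], [0, 0, 0, 1.5, 0.0, 0.07, 56], [0, 0, 0, 1.65, 0.0, 0.07, 56], [0, 0, 0, 1.8, 0.0, 0.07, 56], [0, 0, 0, 1.95, 0.0, 0.07, 56], [0, 0, 0, 2.05, 0.0, 0.07, 56], [0, 0, 0, 2.05, 0.0, 0.07, 56], [0, 0, 0, 2.05, 0.0, 0.07, 56]]
  ]
}}

```text
time: 6.55
tool_pos: [0.5336, 0.0656, 0.0484]
ee_rot: [-3.139, 0.006, 0.132]
wrist_force: [-6.7, 0.5, 8.0]
width: 0.0524
```

Run:
```python
from h import *
delta(-12,7.5,49)
s=snap('side')
im=cv2.resize(s['img'][150:230,270:370],None,fx=8,fy=8,interpolation=cv2.INTER_CUBIC)
cv2.imwrite('pics/s6.png',im)
```

```text
t 6.55 tt pose [-10.8   8.3] 48.4 F [-6.74  0.52  8.04] w 52.4 rpy [-3.1388  0.0059  0.1322]
rot [-0.0028  0.0059  0.002 ] shift cm [-0.13  0.08 -0.06]
```

View pics/s6.png

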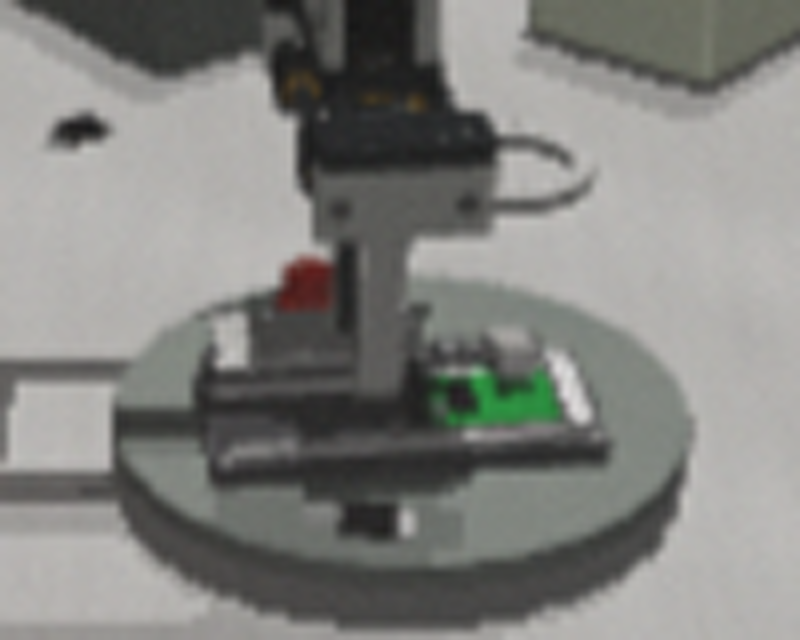

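Request:
{"name": "drive_tool", "arguments": {
  "series": [
    [[0, 0, 0, 0.2, 0.0, 0.08, 56], [0, 0, 0, 0.3, 0.0, 0.08, 56], [0, 0, 0, 0.4, 0.0, 0.08, 56], [0, 0, 0, 0.4, 0.0, 0.08, 56], [0, 0, 0, 0.4, 0.0, 0.08, 56]]
  ]
}}

```text
time: 7.1
tool_pos: [0.5336, 0.0657, 0.0483]
ee_rot: [-3.139, 0.015, 0.132]
wrist_force: [-11.4, -1.3, 13.0]
width: 0.0528
```

Run:
```python
from h import *
delta(-12,7.5,49)
s=snap('side')
im=cv2.resize(s['img'][150:230,270:370],None,fx=8,fy=8,interpolation=cv2.INTER_CUBIC)
cv2.imwrite('pics/s7.png',im)
```

```text
t 7.1 tt pose [-10.7   8.4] 48.3 F [-11.43  -1.33  13.03] w 52.8 rpy [-3.1389  0.0149  0.1322]
rot [-0.0027  0.0149  0.0019] shift cm [-0.14  0.09 -0.06]
```

View pics/s7.png

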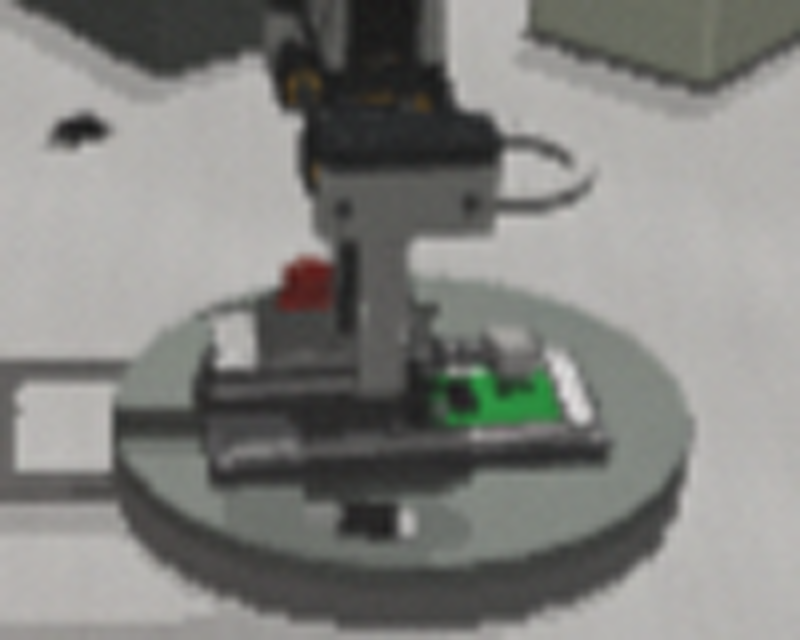

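The board is at the stop: the last push moved nothing while Fx rose to -11 N. I'll ease the finger off the board with the clip still held, then raise slowly.

Request:
{"name": "drive_tool", "arguments": {
  "series": [
    [[0, 0.01, 0, 0.0, 0.0, 0.08, 56], [0, 0.015, 0, -0.15, 0.0, 0.08, 56], [0, 0.015, 0, -0.3, 0.0, 0.08, 56], [0, 0.015, 0, -0.45, 0.0, 0.08, 56], [0, 0.015, 0, -0.6, 0.0, 0.08, 56], [0, 0.015, 0, -0.6, 0.0, 0.08, 56]]
  ]
}}

```text
time: 7.75
tool_pos: [0.5319, 0.0652, 0.0508]
ee_rot: [-3.14, -0.011, 0.132]
wrist_force: [3.1, 0.8, 7.0]
width: 0.0526
```

Run:
```python
from h import *
delta(-17,7.5,49)
s=snap('side')
im=cv2.resize(s['img'][150:230,270:370],None,fx=8,fy=8,interpolation=cv2.INTER_CUBIC)
cv2.imwrite('pics/s8.png',im)
```

```text
t 7.75 tt pose [-12.5   8.1] 50.8 F [3.13 0.84 7.  ] w 52.6 rpy [-3.1396 -0.0108  0.1317]
rot [-0.002  -0.0108  0.0015] shift cm [-0.46  0.06  0.18]
```

View pics/s8.png

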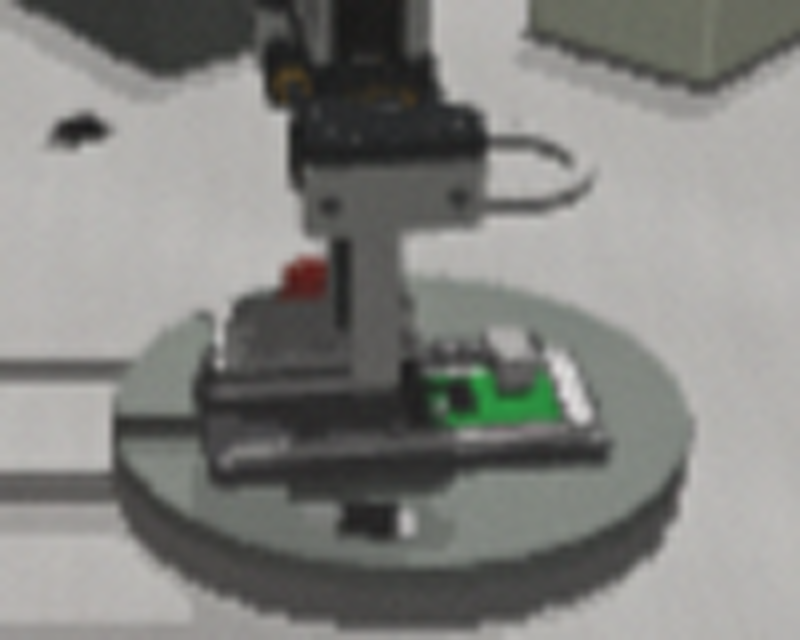

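The finger has come back about 2 mm and the board's front edge is still against the stop bar at about (560,400). Next I raise and draw clear.

Request:
{"name": "drive_tool", "arguments": {
  "series": [
    [[0, 0, 0, -0.3, 0, 0.0, 56], [0, -0.01, 0, -0.3, 0, -0.2, 56], [0, -0.01, 0, -0.4, 0, -0.4, 56], [0, -0.01, 0, -0.4, 0, -0.6, 56], [0, -0.01, 0, -0.4, 0, -0.8, 56], [0, -0.01, 0, -0.4, 0, -1.0, 56], [0, -0.01, 0, -0.4, 0, -1.2, 56], [0, -0.01, 0, -0.4, 0, -1.5, 56], [0, -0.01, 0, -0.4, 0, -2.0, 56], [0, -0.01, 0, -0.4, 0, -3.0, 56], [0, -0.01, 0, -0.4, 0, -5.0, 56], [0, -0.01, 0, -2.0, 0, -8.0, 56], [0, -0.01, 0, -6.0, 0, -11.0, 56], [0, -0.01, 0, -10.0, 0, -14.0, 56], [0, -0.01, 0, -14.0, 0, -16.0, 56], [0, -0.01, 0, -17.0, 0, -16.0, 56], [0, -0.01, 0, -18.0, 0, -16.0, 56], [0, -0.01, 0, -18.0, 0, -16.0, 56]]
  ]
}}

```text
time: 9.6
tool_pos: [0.3515, 0.041, 0.2096]
ee_rot: [-3.14, -0.003, 0.131]
wrist_force: [0.1, 0.4, 0.5]
width: 0.0524
```

Run:
```python
from h import *
delta(-17,7.5,49)
s=snap('side')
im=cv2.resize(s['img'][150:230,270:370],None,fx=8,fy=8,interpolation=cv2.INTER_CUBIC)
for P in [(28+32,-47,48),(-4,-45,58),(-4,-5,58)]:
    q=proj(s,np.r_[tt(P[0],P[1]),P[2]/1e3])[0]; q=((q-[270,150])*8+4).astype(int); cv2.circle(im,tuple(map(int,q)),3,(0,0,255),-1)
cv2.imwrite('pics/s9.png',im)
s=snap('top'); cv2.imwrite('pics/c9.png',cv2.resize(s['img'][150:262,236:356],None,fx=5,fy=5,interpolation=cv2.INTER_CUBIC))
```

```text
t 9.6 tt pose [-194.5    7.5] 209.6 F [0.07 0.44 0.47] w 52.4 rpy [-3.1399 -0.0032  0.1314]
rot [-0.0017 -0.0032  0.0012] shift cm [17.7   0.05 16.12]
```

View pics/s9.png

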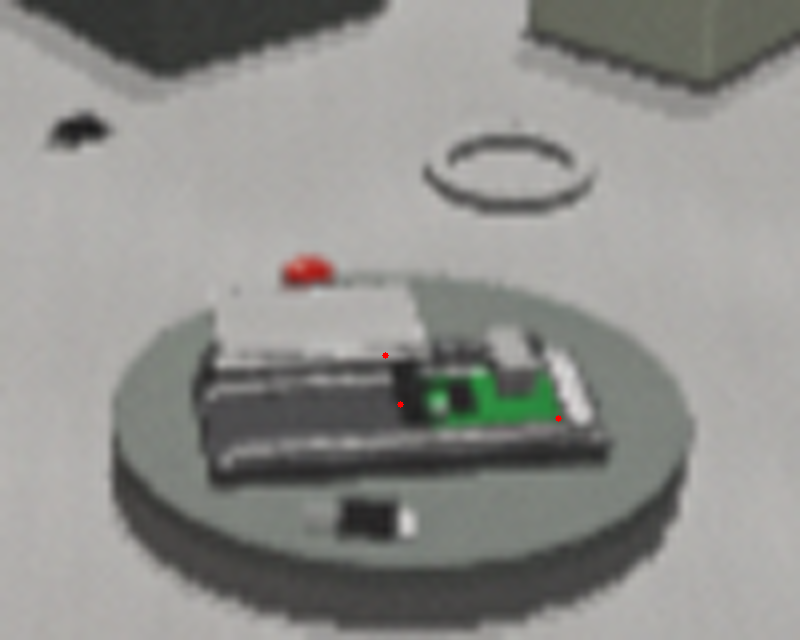

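View pics/c9.png

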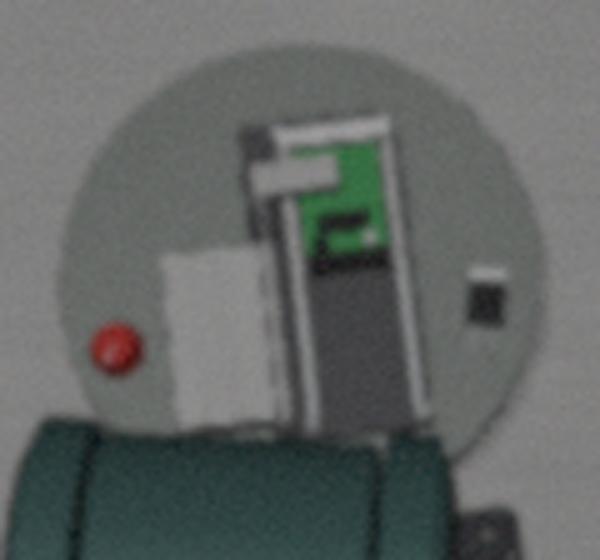

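The side view shows the board's front at the stop at about (558,415), matching the predicted home corner. The top view shows green running right up to the stop bar at (345,143), with the nose lying on the board at (300,177). The knob and regulator have not moved, and the hand is clear.

```bash
python3 -c "
from h import *
print(robot.close_job())"
```

```text
the job is handed in; nothing more can be done
None
```

I loaded the board into the grey turntable's fixture and handed the job in at about 10 s of the 38 s limit. No verdict is reported.

**What I did:** One fingertip held the clip's tail down while the other pushed the board about 37 mm along its channel to the end stop. I then eased the finger back about 2 mm, let the tail rise and drew the hand clear.

**Checks that passed:**
- **Board home:** the last push moved nothing while the force along the push rose from about 7 N to 11 N. The final side view has the board's front corner at the predicted home pixel.
- **Clip clamped:** the final top view shows the nose lying on the board. I could not read the clip's angle or the clamping force directly.
- **Hand clear, parts undisturbed:** the wrist force is near zero. The knob, the regulators and the ring look unmoved; I did not recheck the dish, extractor and screwdriver, which the hand never came down near.

**Small disagreements:**
- **Clip opening:** the arm gave by about 2 mm under the clip's load, so I pressed deeper. The tip then stood at 48 to 49 mm, which I take to be a joint angle of about 0.27 to 0.29.
- **Stop position:** the stop was met about 1 mm beyond where my measurements put it, within calibration error.
- **Backing off:** the tail fingertip dragged on the plate. It came back about 2 mm instead of the 6 mm commanded, and rose to 51 mm.

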